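# Hold a sediment tube down on the stop of a tube reader

### The arm

A 6-joint arm with a two-finger parallel gripper is mounted at the origin on the work surface; the furniture and walls round the work are solid. World frame = base frame: x ahead of the robot, y to its left, z up, the work surface at z = 0. Lengths are in m, angles in rad, forces in N, time in s.
With the tool pointing down it reaches from about 0.35 to 1 m from the base axis. Payload 7.1 kg.
Tool frame: the origin (TCP) lies at the very end of the fingers, on their centre line; the grasp point (between the pads) lies 19 mm behind it; z points along the fingers, y is the line along which they close (so a half turn about z gives the same grasp; the last joint's range is limited). The gripper opens to 85 mm and grips with 20 to 120 N. Pads are 22 mm wide; open, the fingers measure 114 mm over their backs; the gripper's body (76 mm by 85 mm) begins 54 mm behind the grasp point. The pads swing forward as they close: fully open they stand 13 mm farther back than shut.
Start: joints at [-1.239, 0.423, 1.63, -0, 1.089, -0.019], TCP at [0.215, -0.587, 0.231] pointing down, gripper open.
Joint ranges: [-3, 3], [-0.9, 2.11], [0.09, 2.58], [-1.31, 4.45], [0.11, 2.69], [-2.54, 2.54]. Speed limits (rad/s): [2.39, 2.39, 3.01, 3.14, 3.14, 3.14].

### API

Orientations are given as a 3x3 rotation matrix whose columns are the frame's x, y, z axes.
In Python, from plant import r gives the robot as it stands.
- The arm moves only by the shell command python3 -m creep 'ROWS'. ROWS is JSON, a list that holds one entry, the list of rows, each a list of 7 numbers: the shift along the world's x, y, z in mm, then the turn, a rotation vector about the world's x, y, z in degrees, then the opening, from 0 (shut) to 1 (fully open). A call has 1 to 12 rows; each row is the pose to reach, as a shift and turn from the pose commanded when the call began; what a row does not reach only later rows make up. A row lasts 1/8 s, in which the tool goes at most 62.5 mm and 10.7 degrees, less where a joint would pass 70% of its speed; a pose out of reach is approached as far as the arm can. A call with a gripper value outside its range is refused whole. The fingers move at their own pace and stop on an object; the grip force is fixed at half the most. Time passes only in rows, so rows that repeat a pose let the fingers close. It gives the time, the measured TCP pose, the force, the opening and the grip force at its end, in the units of the state.
- r.get_obs(): the state, without advancing time (a new reading comes with each control period).
- r.capture(name): name is "scene" or "top" or "wrist"; returns (picture, depth): 384x512x3 uint8, red, green, blue; 384x512 float32, m along the optical axis (not along the pixel's ray), 0 where there is no reading.
- r.camera_params(name): a dict with "fx", "fy", "cx", "cy" (pixels), "k1" (the pictures are not rectified: a ray, as slopes to the right and down, at radius r is drawn at 1 + k1 r^2 times it, then the intrinsics apply), "world_to_cam" (4x4, takes a point from world to camera coordinates). Camera axes: x right, y down, z forward; pixel columns grow to the right and rows downward; lengths in m; the calibration is good to about 2 mm. A picture is of the moment at which its call begins: read the wrist's pose just before it. camera_params takes no time and is no camera call; for the wrist camera it gives the pose at the moment of the call.
- r.close_job(): hands the job in; it is judged then, once.
The state is a dict: "time": time; "qpos": joint angles; "qd": joint speeds; "effort": joint torques, N m; "ee_pos": TCP position; "eef_rot": TCP orientation; "force": force on the tool from outside, world axes, zero at the start; "ft_torque": the same for the moment, N m; "width": opening from 0.0 (shut) to 1.0 (fully open); "finger_force": force on a finger pad.
Only numpy, scipy, OpenCV 4.12 (cv2) and the standard library are available. Lean on these libraries where they do the work, as an engineer would, in place of code of your own. Each camera call takes 0.05 s, during which the arm holds its last target. There are 200 camera calls.

### The job

Lift the capped sediment tube out of its orange holder and put it upright, cap up, into the well of the grey tube reader. Press it straight down against the sprung plunger in the well until you feel it land on the hard stop, whose depth differs from time to time, without ramming it, and finish still holding the tube pressed firmly on the stop: do not let go. Leave the vial, the dish and the filter case where they are.

Things in the scene. Friction and masses are not known exactly. Their poses are not given: they have to be found in the camera images.
- tube_mid (a point): Middle of the sediment tube (half-way up, on its axis), z axis along the tube towards the cap. Clear conical-bottomed tube, 110 mm tall, body 28.4 mm across, with a pale blue round cap 38 mm across that takes the top 22 mm; its centre is 44 mm above this point, the tube's lower end 55 mm below it. 40 to 80 g. It starts upright in the orange holder.
- tube: The same sediment tube, origin at the centre of its lower end, z axis towards the cap.
- holder: Orange printed holder, a loose box frame 62 x 57 x 66 mm, 250 g, origin at the centre of its underside. The tube stands in it on a floor 4 mm thick, through a 30 mm opening in its top plate, so it must be lifted at least 65 mm to come free.
- well_mouth (a point): Centre of the round mouth of the reader's well, in the top face, 75 mm above the table. The reader is a fixed grey block 100 x 100 x 75 mm with the well in the middle of its top and a low sloping display panel (62 mm deep) along its front, on the -x side of this point in this point's own frame. The well is a vertical bore 33 mm across with a 3 mm chamfer at the mouth.
- plunger (a joint): Travel of the sprung plunger in the well, m: 0 at rest, grows as it is pushed down. It is a steel pad 16 mm across whose top rests 25 mm below the mouth. Its spring pushes up with 4 N at first touch and 2 N more for each 10 mm, at most 9.5 N where the stop is deepest: an upward force rising steeply above that is the stop.
- stop_ring: The hard stop: a fixed black ring in the well, round the plunger, 32 mm across outside, 20 mm inside, 20 mm high, origin at the centre of its underside. Its top, on which the lower end of the tube lands, lies 39 to 51 mm below the mouth (14 to 26 mm of plunger travel), different each time and hard to see.
- vial_b: Bystander: upright screw vial with black cap, 23 mm across, 54 mm tall, origin at the centre of its underside.
- petri: Bystander: flat clear lidded dish, 64 mm across, 16 mm high, origin at the centre of its underside.
- filter_case: Bystander: small blue hinged case, 74 x 66 x 30 mm, origin at the centre of its underside.
Not all that is in view belongs to the job. Several things look just like the tube: the one meant starts nearest to the robot's base. There is more than one size of the part that bears well_mouth; the job needs the largest.

How it is judged:
By the outcome, as a careful person would: the job done as asked, in the order asked, and still so for the second after the job is handed in, while the arm keeps its last pose, push and grip.
It also fails if it takes over 45 s, if anything falls off the work surface, if the arm or the gripper's body presses on something with over 40 N, if the wrist force passes 120 N, or if a joint passes its speed limit or range.

## Working session

There is one attempt and no reset: what is moved stays moved. The work goes in short steps, Python scripts to look and compute and a shell command to move; the robot and the scene stay as the last step left them, time stands still between calls to the robot, and variables do not carry over. Pictures are saved under pics/ and viewed, at most 10 in all, crops included, and the job is handed in when it is done.

```bash
mkdir -p pics; ls
cat > h.py <<'E'
import numpy as np, cv2
from plant import r
def cap(n):
    p=r.camera_params(n); im,d=r.capture(n); return im,d,p
def ray(p,u,v):
    x=(u-p["cx"])/p["fx"]; y=(v-p["cy"])/p["fy"]; a,b=x,y
    for _ in range(20):
        s=1+p["k1"]*(a*a+b*b); a,b=x/s,y/s
    T=np.array(p["world_to_cam"]); R=T[:3,:3]; o=-R.T@T[:3,3]
    return o,R.T@np.array([a,b,1.])
def onz(p,u,v,z):
    o,d=ray(p,u,v); return o+d*(z-o[2])/d[2]
def atd(p,u,v,dep):
    o,d=ray(p,u,v); return o+d*dep
def two(r1,r2):
    (o1,d1),(o2,d2)=r1,r2
    A=np.stack([d1,-d2],1); t=np.linalg.lstsq(A,o2-o1,rcond=None)[0]
    a,b=o1+t[0]*d1,o2+t[1]*d2; return (a+b)/2,np.linalg.norm(a-b)
def proj(p,X):
    T=np.array(p["world_to_cam"]); c=T[:3,:3]@X+T[:3,3]; a,b=c[:2]/c[2]; s=1+p["k1"]*(a*a+b*b)
    return np.array([p["fx"]*a*s+p["cx"],p["fy"]*b*s+p["cy"]])
def save(n,im): cv2.imwrite("pics/"+n+".png",im[:,:,::-1])
E
python3 - <<'E'
from h import *
import pickle
for n in("scene","top"):
    im,d,p=cap(n); save(n+"0",im); pickle.dump((im,d,p),open(n+"0.pkl","wb"))
    print(n,p["fx"],p["k1"],np.round(np.array(p["world_to_cam"]),3).tolist())
print(r.get_obs())
E
```

```text
pics
scene 441.51769190595485 -0.1693577332701758 [[-0.907, -0.422, -0.009, 0.49], [-0.247, 0.547, -0.799, 0.193], [0.342, -0.723, -0.601, 1.047], [0.0, 0.0, 0.0, 1.0]]
top 408.76230292608096 -0.08989185239062153 [[-0.018, -1.0, -0.002, 0.017], [-0.995, 0.019, -0.101, 0.519], [0.101, -0.0, -0.995, 1.061], [0.0, 0.0, 0.0, 1.0]]
{'time': 0.1, 'qpos': array([-1.23902455e+00,  4.23773628e-01,  1.63062434e+00, -1.14900133e-05,
        1.08857370e+00, -1.89949642e-02]), 'qd': array([-0.00178914, -0.0009824 , -0.00245862,  0.00048987,  0.00121624,
       -0.0006978 ]), 'effort': array([-7.23755784e-04, -5.58426154e+01, -2.82445711e+01, -2.78625191e-05,
        2.98738669e-03,  3.10579355e-05]), 'ee_pos': array([ 0.21462456, -0.58646755,  0.23061344]), 'eef_rot': array([[ 9.39107693e-01,  3.43622656e-01, -4.58795870e-04],
       [ 3.43622962e-01, -9.39106793e-01,  1.30049786e-03],
       [ 1.60222100e-05, -1.37896034e-03, -9.99999049e-01]]), 'force': array([-0.12371986,  0.59490426,  0.2944147 ]), 'ft_torque': array([-0.04606727, -0.03030044,  0.02100159]), 'finger_force': 0.0, 'width': 1.0039671615206436}
```

View pics/top0.png

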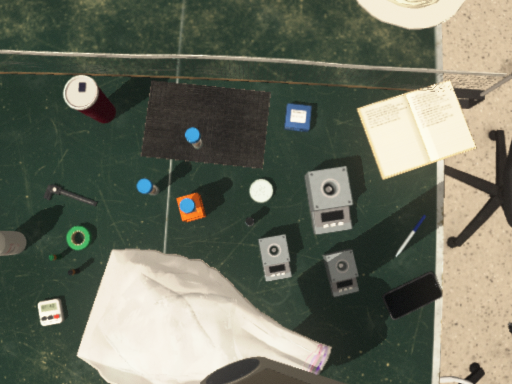

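View pics/scene0.png

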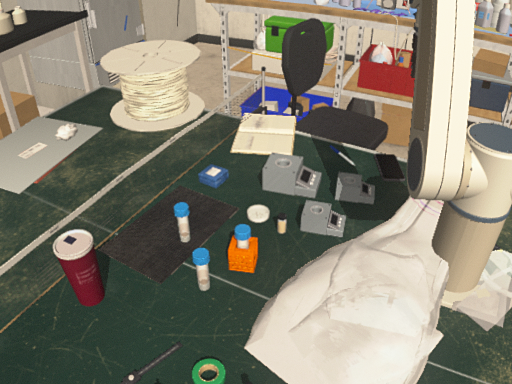

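The top view shows the holder with its tube at about (190,206), lookalike tubes at (147,186) and (192,136), and the largest reader at (329,192). The scene view has the holder at (242,250) and the large reader at (290,175).

Run:
```python
from h import *
import pickle
L={n:pickle.load(open(n+"0.pkl","rb")) for n in("scene","top")}
C={}
for n,(im,d,p) in L.items():
    hsv=cv2.cvtColor(im,cv2.COLOR_RGB2HSV)
    for nm,lo,hi in(("blue",(95,120,120),(112,255,255)),("orange",(5,150,120),(20,255,255))):
        k,_,st,ce=cv2.connectedComponentsWithStats(cv2.inRange(hsv,lo,hi))
        for i in range(1,k):
            if 60<st[i,4]<1500 :
                u,v=ce[i]; dep=np.median(d[int(v)-2:int(v)+3,int(u)-2:int(u)+3])
                print(n,nm,st[i].tolist(),ce[i].round(1),atd(p,u,v,dep).round(3))
im,d,p=L["top"]
g=cv2.cvtColor(im,cv2.COLOR_RGB2GRAY)
for (a,b) in((329,188),(275,257),(341,272)):
    w=g[b-28:b+20,a-25:a+25]; 
    k,_,st,ce=cv2.connectedComponentsWithStats(((w<75)).astype(np.uint8))
    for i in range(1,k):
        s=st[i]
        if 20<s[4]<300: print("dark",(a,b),s.tolist(),ce[i]+[a-25,b-28],onz(p,*(ce[i]+[a-25,b-28]),.075).round(3))
# large reader outline
m=((g>85)&(g<190)).astype(np.uint8); 
big=cv2.resize(im[150:300,160:380],None,fx=3.5,fy=3.5,interpolation=cv2.INTER_CUBIC); save("crop",big)
for uv in((315,200),(345,175),(320,172)): print(atd(p,*uv,d[uv[1],uv[0]]).round(3))
```

```text
scene blue [199, 165, 28, 22, 249] [211.6 176.7] [ 0.72  -0.095  0.031]
scene blue [174, 202, 15, 15, 194] [181.  209.2] [0.656 0.164 0.113]
scene blue [235, 224, 16, 16, 224] [242.3 231.5] [0.482 0.177 0.114]
scene blue [192, 248, 18, 17, 258] [200.5 256.1] [0.532 0.284 0.11 ]
scene orange [228, 236, 30, 37, 836] [242.8 255.8] [0.474 0.194 0.055]
top blue [285, 104, 26, 27, 310] [297.7 117.3] [ 0.725 -0.122  0.031]
top blue [185, 127, 15, 16, 177] [191.8 134.5] [0.662 0.153 0.111]
top blue [136, 178, 16, 16, 183] [143.6 185.7] [0.536 0.274 0.109]
top blue [180, 199, 14, 14, 154] [186.8 205.4] [0.485 0.166 0.112]
top orange [176, 193, 30, 29, 393] [191.8 208.2] [0.478 0.154 0.113]
dark (329, 188) [0, 19, 5, 29, 77] [305.12987013 196.88311688] [ 0.504 -0.129  0.075]
dark (329, 188) [20, 24, 10, 11, 48] [328.95833333 188.64583333] [ 0.524 -0.191  0.075]
dark (275, 257) [20, 17, 8, 9, 36] [273.36111111 250.11111111] [ 0.371 -0.045  0.075]
dark (275, 257) [19, 36, 16, 8, 86] [276.65116279 268.10465116] [ 0.326 -0.052  0.075]
dark (341, 272) [22, 18, 9, 8, 40] [342.475 265.85 ] [ 0.328 -0.218  0.075]
dark (341, 272) [20, 35, 17, 10, 121] [344.21487603 283.34710744] [ 0.284 -0.221  0.075]
[ 0.495 -0.154  0.075]
[ 0.558 -0.234  0.073]
[ 0.567 -0.169  0.077]
```

View pics/crop.png

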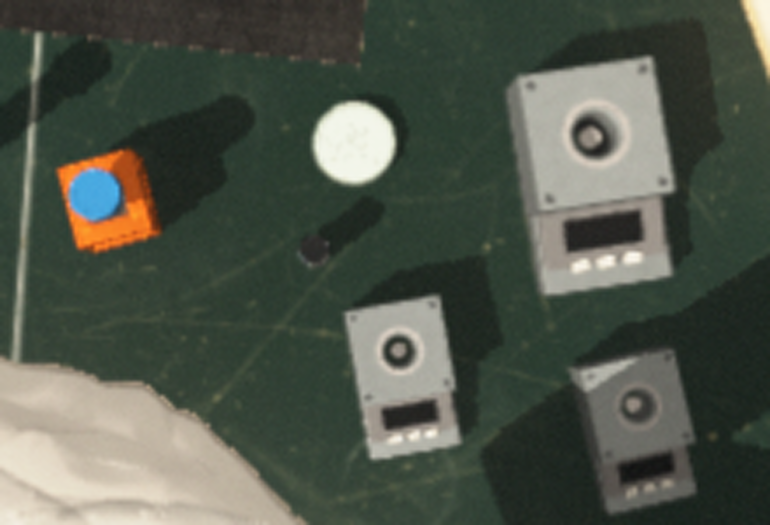

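The crop confirms the tube cap at crop (96,194) and the large reader's well mouth at (597,134). I'll go above the reader for a close look first, since it lies on the way.

```bash
python3 -m creep '[[[60,80,60,0,0,0,1],[120,140,90,0,0,0,1],[260,390,90,0,0,0,1],[260,390,90,0,0,0,1],[260,390,90,0,0,0,1],[260,390,90,0,0,0,1],[260,390,90,0,0,0,1],[260,390,90,0,0,0,1],[260,390,90,0,0,0,1],[260,390,90,0,0,0,1],[260,390,90,0,0,0,1]]]'
python3 - <<'E'
from h import *
import pickle
im,d,p=cap("wrist"); save("w1",im); pickle.dump((im,d,p),open("w1.pkl","wb"))
T=np.array(p["world_to_cam"]); print(p["fx"],(-T[:3,:3].T@T[:3,3]).round(3),T[2,:3].round(2),proj(p,np.array([.527,-.194,.075])))
E
```

```text
time: 1.48
ee_pos: [0.4741, -0.1978, 0.321]
eef_rot: [[0.94, 0.342, -0.001], [0.342, -0.94, 0.0], [-0.001, -0.0, -1.0]]
force: [-0.3, -0.6, 0.7]
width: 1.003
finger_force: 0.0
287.48237509188664 [ 0.547 -0.171  0.463] [-0.29 -0.1  -0.95] [268.21294744 125.35698483]
```

View pics/w1.png

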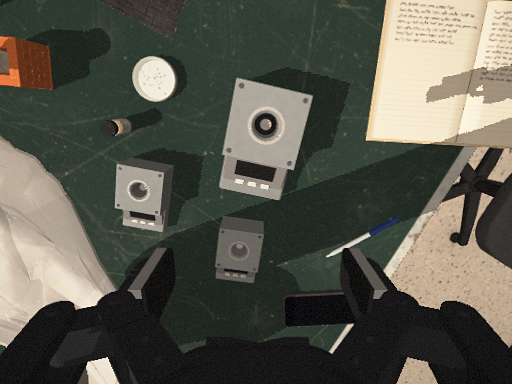

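The wrist view shows the large reader with its well mouth at about (266,125). Its four corner screws are near (239,89), (305,100), (291,163) and (227,149).

Run:
```python
from h import *
import pickle
im,d,p=pickle.load(open("w1.pkl","rb")); g=cv2.cvtColor(im,cv2.COLOR_RGB2GRAY).astype(float)
P=[]
for u,v in((239,89),(305,100),(291,163),(227,149)):
    w=g[v-4:v+5,u-4:u+5]; k=np.clip(np.median(w)-15-w,0,None); yy,xx=np.mgrid[-4:5,-4:5]
    c=np.array([u+(k*xx).sum()/k.sum(),v+(k*yy).sum()/k.sum()]); X=onz(p,*c,.075); P.append(X); print(c.round(1),X.round(4))
print("screw mean",np.mean(P,0).round(4),"sides",[round(float(np.linalg.norm(P[i]-P[i-1])),4) for i in range(4)])
# ring: red-tinted/bright ring pixels or dark bore
print(g[125,235:300].astype(int).tolist())
w=(g[100:150,240:292]<115).astype(np.uint8)
k,l,st,ce=cv2.connectedComponentsWithStats(w)
for i in range(1,k):
    if st[i,4]>50:
        cs,_=cv2.findContours((l==i).astype(np.uint8),0,1); e=cv2.fitEllipse(max(cs,key=len)); c=np.array(e[0])+[240,100]; print(st[i],e,c,onz(p,*c,.075).round(4),onz(p,*c,.072).round(4))
print("depth top", [atd(p,u,v,d[v,u]).round(4).tolist() for u,v in((240,110),(296,118),(285,152))], "bore",[round(float(atd(p,u,v,d[v,u])[2]),4) for u in range(256,278,3) for v in (119,122,125,128,131)])
pt=pickle.load(open("top0.pkl","rb"))[2]
print("two-view",two(ray(pt,330.6,188.1),ray(p,266,125)))
```

```text
[241.1  86. ] [ 0.5609 -0.1444  0.075 ]
[305.1 100.2] [ 0.573  -0.2273  0.075 ]
[291.2 163.8] [ 0.4898 -0.2417  0.075 ]
[227.7 149.3] [ 0.4788 -0.1539  0.075 ]
screw mean [ 0.5256 -0.1918  0.075 ] sides [0.0826, 0.0838, 0.0845, 0.0885]
[171, 171, 165, 166, 171, 168, 170, 169, 166, 168, 167, 168, 180, 206, 205, 199, 153, 91, 91, 61, 17, 23, 28, 21, 38, 88, 135, 130, 131, 132, 129, 129, 127, 124, 167, 199, 107, 6, 23, 24, 29, 89, 123, 142, 182, 179, 180, 199, 207, 195, 173, 168, 170, 169, 166, 171, 165, 170, 170, 169, 169, 166, 169, 167, 165]
[ 12  13  26  26 441] ((24.300321578979492, 25.11333656311035), (24.62081527709961, 25.591012954711914), 38.99848937988281) [264.30032158 125.11333656] [ 0.5255 -0.1891  0.075 ] [ 0.5254 -0.1892  0.072 ]
depth top [[0.5327, -0.1527, 0.075], [0.5483, -0.2248, 0.0751], [0.5019, -0.2278, 0.075]] bore [0.0346, 0.0342, 0.0331, 0.0341, 0.0517, 0.0342, -0.0012, 0.0189, 0.0345, 0.035, -0.0015, 0.0491, 0.0491, 0.0498, 0.0355, 0.0506, 0.0509, 0.0492, 0.0491, 0.0347, 0.0504, 0.0491, 0.049, 0.049, 0.0345, 0.0337, -0.0001, 0.0484, 0.0339, 0.0351, 0.0338, 0.0357, 0.0337, 0.0335, 0.0369, 0.0686, 0.0442, 0.0441, 0.0547, 0.0706]
two-view (array([ 0.52550085, -0.19221845,  0.0816537 ]), np.float64(0.003879260464491819))
```

Well mouth is at about (0.5255, -0.192, 0.075), and depth suggests the stop top is near z = 0.0345. Next I go above the tube.

```bash
python3 -m creep '[[[-20,362,-70,0,0,0,1],[-20,362,-70,0,0,0,1],[-20,362,-70,0,0,0,1],[-20,362,-70,0,0,0,1],[-20,362,-70,0,0,0,1],[-20,362,-70,0,0,0,1],[-20,362,-70,0,0,0,1],[-20,362,-70,0,0,0,1],[-20,362,-70,0,0,0,1]]]'
python3 - <<'E'
from h import *
import pickle
im,d,p=cap("wrist"); save("w2",im); pickle.dump((im,d,p),open("w2.pkl","wb"))
hsv=cv2.cvtColor(im,cv2.COLOR_RGB2HSV)
k,l,st,ce=cv2.connectedComponentsWithStats(cv2.inRange(hsv,(95,100,100),(115,255,255)))
pt=pickle.load(open("top0.pkl","rb"))[2]
for i in range(1,k):
    if st[i,4]>150:
        m=l==i; v,u=np.nonzero(m); dd=d[m]; X=np.array([atd(p,a,b,c) for a,b,c in zip(u,v,dd)]); t=X[X[:,2]>X[:,2].max()-.004]
        lo,hi=np.percentile(t,1,0),np.percentile(t,99,0)
        print(st[i].tolist(),"top face mean",t.mean(0).round(4),"mid",((lo+hi)/2).round(4),(hi-lo).round(4), "two", two(ray(pt,186.8,205.4),ray(p,*ce[i])))
E
```

```text
time: 2.65
ee_pos: [0.4552, 0.1636, 0.2516]
eef_rot: [[0.94, 0.341, 0.0], [0.341, -0.94, -0.0], [0.0, 0.0, -1.0]]
force: [0.3, -0.8, 0.1]
width: 1.003
finger_force: 0.0
[152, 42, 40, 43, 1327] top face mean [0.528  0.1904 0.3936] mid [0.528  0.1904 0.3936] [0. 0. 0.] two (array([0.48081136, 0.08856444, 0.68411267]), np.float64(0.08216382375868572))
[245, 136, 36, 37, 1054] top face mean [0.528  0.1904 0.3936] mid [0.528  0.1904 0.3936] [0. 0. 0.] two (array([0.48511836, 0.16820201, 0.10126325]), np.float64(0.0013498449023636447))
```

View pics/w2.png

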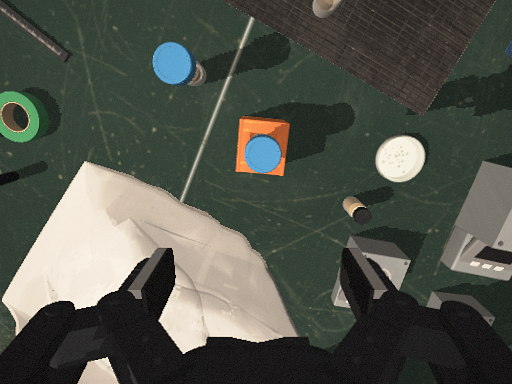

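The wrist view shows the holder at (263,145) with the tube's cap at (263,154). Nothing else is close, and the cloth lies below-left.

Run:
```python
from h import *
import pickle
im,d,p=pickle.load(open("w2.pkl","rb"))
hsv=cv2.cvtColor(im,cv2.COLOR_RGB2HSV)
l=cv2.inRange(hsv,(95,100,100),(115,255,255)); l[:110]=0;l[:,:240]=0;l[:,290:]=0
v,u=np.nonzero((l>0)&(d>.1)); X=np.array([atd(p,a,b,d[b,a]) for a,b in zip(u,v)]); zt=np.percentile(X[:,2],90); t=X[abs(X[:,2]-zt)<.003]
lo,hi=np.percentile(t,1,0),np.percentile(t,99,0); print("ztop",zt,t.mean(0).round(4),((lo+hi)/2).round(4),(hi-lo).round(4))
(c,rad)=cv2.minEnclosingCircle(np.stack([u,v],1).astype(np.float32)); print(c,rad,onz(p,*c,.112))
# highest bag points within reach
B=[atd(p,a,b,d[b,a]) for a in range(0,300,6) for b in range(160,250,6) if d[b,a]>.2 and im[b,a].min()>140]
B=np.array(B); print("bag", B[B[:,2].argmax()].round(3), B[B[:,0].argmax()].round(3)); print(r.get_obs()["ee_pos"])
```

```text
ztop 0.11351216474840331 [0.4861 0.1693 0.1126] [0.4859 0.1693 0.1125] [0.0337 0.033  0.0032]
(261.9814758300781, 153.4629669189453) 18.781288146972656 [0.48636301 0.16985905 0.112     ]
bag [0.324 0.3   0.095] [ 0.412  0.245 -0.001]
[0.45519733 0.16362393 0.25160446]
```

```bash
python3 -m creep '[[[31,6,-60,0,0,0,1],[31,6,-110,0,0,0,1],[31,6,-150,0,0,0,1],[31,6,-171,0,0,0,1],[31,6,-171,0,0,0,1],[31,6,-171,0,0,0,0],[31,6,-171,0,0,0,0],[31,6,-171,0,0,0,0],[31,6,-171,0,0,0,0],[31,6,-171,0,0,0,0],[31,6,-171,0,0,0,0],[31,6,-171,0,0,0,0]]]'
```

```text
time: 4.2
ee_pos: [0.4867, 0.1712, 0.0816]
eef_rot: [[0.939, 0.344, 0.002], [0.344, -0.939, 0.0], [0.002, 0.0, -1.0]]
force: [-0.1, -1.9, 7.2]
width: 0.427
finger_force: 59.1
```

```bash
python3 -m creep '[[[0,0,5,0,0,0,0],[0,0,15,0,0,0,0],[0,0,35,0,0,0,0],[0,0,55,0,0,0,0],[0,0,80,0,0,0,0],[0,0,110,0,0,0,0],[0,0,120,0,0,0,0],[0,0,120,0,0,0,0]]]'
python3 - <<'E'
from h import *
import pickle
im,d,p=cap("wrist"); save("w3",im)
im2,d2,p2=cap("scene"); save("s3",np.hstack([im[:, :],im2])[::1,::1]); cv2.imwrite("pics/s3.png",cv2.resize(cv2.imread("pics/s3.png"),(800,300)))
E
```

```text
time: 5.2
ee_pos: [0.486, 0.1712, 0.2009]
eef_rot: [[0.939, 0.344, 0.001], [0.344, -0.939, 0.001], [0.002, -0.0, -1.0]]
force: [-0.1, -0.4, -1.0]
width: 0.429
finger_force: 60.0
```

View pics/s3.png

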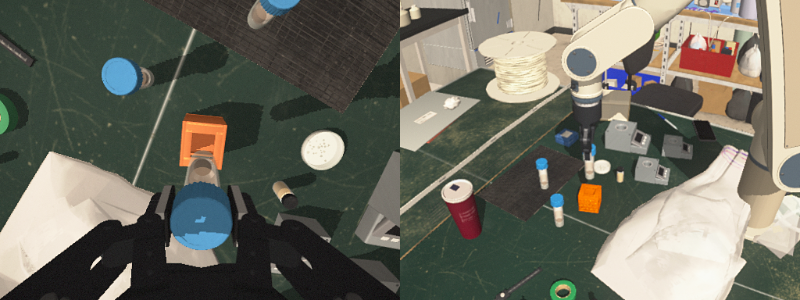

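The tube is held upright by its cap and the holder stayed put. I'll carry it above the well.

```bash
python3 -m creep '[[[5,-40,0,0,0,0,0],[39,-340,0,0,0,0,0],[39,-340,0,0,0,0,0],[39,-340,0,0,0,0,0],[39,-340,0,0,0,0,0],[39,-340,0,0,0,0,0],[39,-340,0,0,0,0,0],[39,-355,0,0,0,0,0],[39,-363,0,0,0,0,0],[39,-363,-15,0,0,0,0],[39,-363,-25,0,0,0,0],[39,-363,-25,0,0,0,0]]]'
python3 - <<'E'
from h import *
import pickle
im,d,p=cap("wrist"); save("w4",cv2.resize(im[90:310,150:370],None,fx=2.7,fy=2.7))
it,dt,pt=cap("top"); pickle.dump((im,d,p,it,dt,pt),open("w4.pkl","wb"))
E
```

```text
time: 6.8
ee_pos: [0.5239, -0.191, 0.1739]
eef_rot: [[0.939, 0.344, -0.003], [0.344, -0.939, 0.001], [-0.002, -0.002, -1.0]]
force: [0.5, -0.5, -0.8]
width: 0.426
finger_force: 60.4
```

View pics/w4.png

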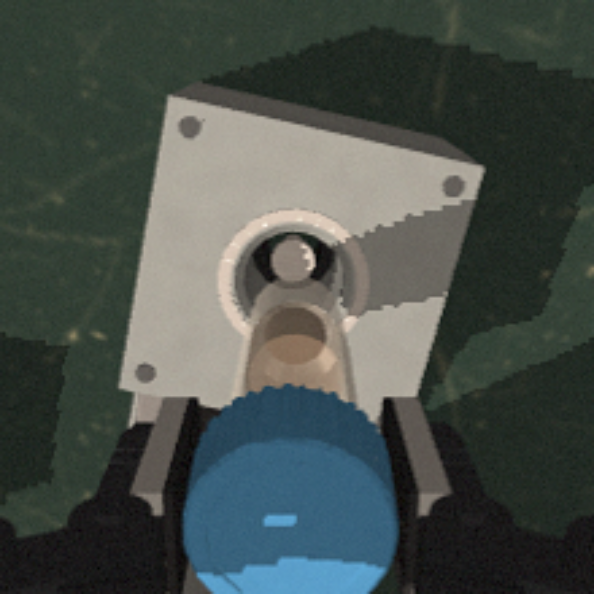

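The close view shows the well mouth ring centred at about crop (294,282), the plunger at (295,258) and the tube tip just this side of it. Screws are at (190,127), (453,186) and (146,373). I'll check the alignment numerically.

Run:
```python
from h import *
import pickle
im,d,p,it,dt,pt=pickle.load(open("w4.pkl","rb"))
o=r.get_obs()["ee_pos"]; print("tcp",o.round(4))
f=lambda a,b:(150+(a+.5)/2.7-.5,90+(b+.5)/2.7-.5)
S=[onz(p,*f(*q),.075) for q in((190,127),(453,186),(146,373))]
print("screws",np.round(S,4).tolist(),"mid",((S[1]+S[2])/2).round(4))
L,R,Tp=[onz(p,*f(*q),.075) for q in((218,275),(370,275),(296,208))]; print("ring",L.round(4),R.round(4),Tp.round(4),np.linalg.norm((R-L)[:2]))
pts=np.array([f(*q) for q in((218,275),(370,275),(296,208),(236,232),(355,232),(246,325))])
W=np.array([onz(p,*q,.075)[:2] for q in pts]); A=np.c_[2*W,np.ones(len(W))]; s=np.linalg.lstsq(A,(W**2).sum(1),rcond=None)[0]; print("circle",s[:2].round(4),np.sqrt(s[2]+s[:2]@s[:2]))
print("plunger",onz(p,*f(294,259),.05).round(4))
g=lambda X:((proj(p,np.array(X))+.5-[150,90])*2.7-.5).round(0)
for z in (.0975,.13,.185,.2075): print("axis",z,g([o[0],o[1],z]))
h=cv2.inRange(cv2.cvtColor(im,cv2.COLOR_RGB2HSV),(95,100,60),(115,255,255)); v,u=np.nonzero(h[230:310,200:320]); print("cap cols",u.min()+200,u.max()+200,"crop",(u.min()+50)*2.7,(u.max()+51)*2.7)
ht=cv2.inRange(cv2.cvtColor(it,cv2.COLOR_RGB2HSV),(95,120,100),(112,255,255)); k,_,st,ce=cv2.connectedComponentsWithStats(ht)
for i in range(1,k):
    if st[i,4]>30: print(st[i],ce[i])
```

```text
tcp [ 0.5248 -0.1915  0.1751]
screws [[0.5619, -0.1441, 0.075], [0.573, -0.2271, 0.075], [0.4786, -0.1555, 0.075]] mid [ 0.5258 -0.1913  0.075 ]
ring [ 0.5199 -0.1673  0.075 ] [ 0.5369 -0.2136  0.075 ] [ 0.5494 -0.1834  0.075 ] 0.04930320172249916
circle [ 0.5278 -0.1911] 0.02400194998970021
plunger [ 0.5269 -0.1911  0.05  ]
axis 0.0975 [293. 309.]
axis 0.13 [294. 351.]
axis 0.185 [295. 462.]
axis 0.2075 [295. 533.]
cap cols 218 297 crop 183.60000000000002 399.6
[285 104  26  27 331] [298.         117.41993958]
[185 127  15  16 189] [192.04232804 134.47619048]
[136 178  16  16 198] [143.72222222 185.63636364]
```

Relative offset is about 1.5 mm in x and 0.5 mm in y. I'll correct it and enter the well gently.

```bash
python3 -m creep '[[[1.5,0.5,0,0,0,0,0],[1.5,0.5,-10,0,0,0,0],[1.5,0.5,-18,0,0,0,0],[1.5,0.5,-24,0,0,0,0],[1.5,0.5,-29,0,0,0,0],[1.5,0.5,-34,0,0,0,0],[1.5,0.5,-34,0,0,0,0]]]'
```

```text
time: 7.78
ee_pos: [0.526, -0.1913, 0.1408]
eef_rot: [[0.939, 0.344, -0.001], [0.344, -0.939, 0.0], [-0.001, -0.001, -1.0]]
force: [-0.2, 1.1, -1.3]
width: 0.428
finger_force: 60.5
```

```bash
python3 -m creep '[[[0,0,-4,0,0,0,0],[0,0,-8,0,0,0,0],[0,0,-12,0,0,0,0],[0,0,-15,0,0,0,0],[0,0,-18,0,0,0,0],[0,0,-18,0,0,0,0]]]'; python3 -m creep '[[[0,0,-2,0,0,0,0],[0,0,-4,0,0,0,0],[0,0,-6,0,0,0,0],[0,0,-6,0,0,0,0]]]'
```

```text
time: 8.52
ee_pos: [0.5264, -0.1914, 0.1234]
eef_rot: [[0.939, 0.344, 0.0], [0.344, -0.939, -0.0], [0.0, 0.0, -1.0]]
force: [0.3, 0.6, 3.4]
width: 0.428
finger_force: 60.8
time: 9.02
ee_pos: [0.5264, -0.1915, 0.1173]
eef_rot: [[0.939, 0.344, 0.0], [0.344, -0.939, -0.0], [0.0, 0.0, -1.0]]
force: [0.4, 1.1, 3.8]
width: 0.431
finger_force: 60.8
```

```bash
python3 -m creep '[[[0,0,-1,0,0,0,0],[0,0,-2,0,0,0,0],[0,0,-3,0,0,0,0],[0,0,-3,0,0,0,0]]]'; python3 -m creep '[[[0,0,-1,0,0,0,0],[0,0,-2,0,0,0,0],[0,0,-2,0,0,0,0]]]'
```

```text
time: 9.52
ee_pos: [0.5264, -0.1915, 0.1145]
eef_rot: [[0.939, 0.344, 0.0], [0.344, -0.939, -0.0], [0.0, 0.0, -1.0]]
force: [-0.9, 1.5, 5.0]
width: 0.427
finger_force: 60.8
time: 9.9
ee_pos: [0.5266, -0.1915, 0.1128]
eef_rot: [[0.939, 0.344, 0.001], [0.344, -0.939, -0.0], [0.001, 0.0, -1.0]]
force: [-2.1, 0.8, 8.1]
width: 0.428
finger_force: 61.2
```

```bash
python3 -m creep '[[[0,0,-0.5,0,0,0,0],[0,0,-1,0,0,0,0],[0,0,-1,0,0,0,0]]]'; python3 -m creep '[[[0,0,-0.5,0,0,0,0],[0,0,-1,0,0,0,0],[0,0,-1,0,0,0,0]]]'
```

```text
time: 10.28
ee_pos: [0.527, -0.1915, 0.1127]
eef_rot: [[0.939, 0.343, 0.002], [0.343, -0.939, -0.0], [0.001, 0.001, -1.0]]
force: [-2.1, 2.7, 15.8]
width: 0.428
finger_force: 61.9
time: 10.65
ee_pos: [0.5274, -0.1915, 0.1126]
eef_rot: [[0.939, 0.343, 0.002], [0.343, -0.939, -0.0], [0.002, 0.001, -1.0]]
force: [-3.8, 3.6, 23.7]
width: 0.429
finger_force: 62.6
```

The force rises steeply with no further descent at TCP z = 0.1126. That puts the tube's end at about z = 0.035, matching the ring depth I saw. I'll press slightly more, then check by eye.

```bash
python3 -m creep '[[[0,0,-0.5,0,0,0,0],[0,0,-0.5,0,0,0,0],[0,0,-0.5,0,0,0,0]]]'
python3 - <<'E'
from h import *
im,d,p=cap("wrist"); it,dt,pt=cap("scene")
save("w5",cv2.resize(np.hstack([im[60:320,120:400],cv2.resize(it[120:280,150:380],(374,260))]),(800,318)))
o=r.get_obs(); print(o["force"],o["ft_torque"],o["ee_pos"],o["time"])
E
```

```text
time: 11.02
ee_pos: [0.5276, -0.1916, 0.1126]
eef_rot: [[0.939, 0.343, 0.003], [0.343, -0.939, -0.0], [0.003, 0.001, -1.0]]
force: [-4.0, 4.1, 27.9]
width: 0.425
finger_force: 63.0
[-3.26044827  3.98549507 27.36996355] [ 1.24006386  1.0939399  -0.02384415] [ 0.52755442 -0.19154753  0.11255161] 11.125
```

View pics/w5.png

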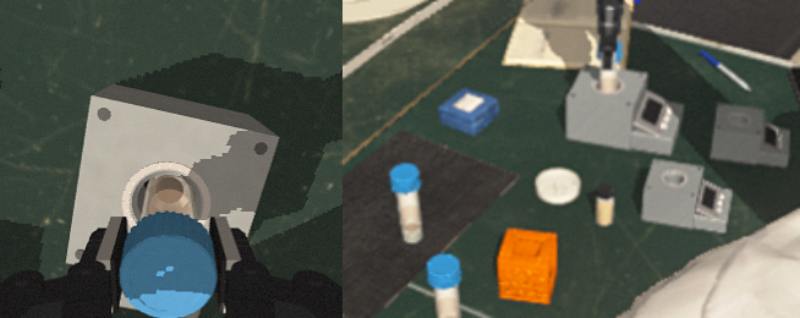

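The tube stands upright in the large reader's well, pressed on the stop. The vial, dish and case look undisturbed.

```bash
python3 -c "
from plant import r
print(r.close_job())"
```

```text
the job is handed in; nothing more can be done
None
```

The job is handed in at about 11 s: the tube is in the large reader's well, upright and still gripped, pressed on the hard stop (about 40 mm below the mouth) with about 28 N of measured upward force; no verdict was returned.

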